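# Line up the vials and hold the inspection lamp's sprung lid at the mark

## Task

Line up the three sample vials for inspection: one standing upright inside each of the three blue printed rings on the grey board in front of the lamp box, in any order, with the lid still shut. Then lift the lamp box's sprung lid, which has a black handle, until the white pin on its right edge stands level with the orange clip on the angle scale, and finish while still holding the lid steady there with the gripper, so that the lamp keeps shining on the row. Do not shift the orange clip, knock a vial over, or disturb the dish, memory stick and tape reel near by.

Things in the scene. Friction and masses are not known exactly. Their poses are not given: they have to be found in the camera images.
- lamp_box: fixed white inspection lamp box, 130 (x) x 180 (y) x 70 mm high, blue lid hinged at the rear. Origin: centre of underside, on the bench; x to its rear (front wall x = -65), y to its left. A fixed grey board, 6 thick, 170 wide, joins its front (x -190 to -64). A curved aluminium angle scale, radius 85 about the hinge, stands by its right wall (y -95 to -101), up to z = 170.
- lid (a joint): lid angle (rad), 0 = shut, grows as the front edge rises about the lamp box's y axis, stop at 1.3. A spring pulls it shut (0.30 Nm when shut plus 0.5 Nm per rad, so a pull of 3 to 6 N at the handle); it snaps shut when let go.
- lid_hinge (a point): middle of the hinge axis, at x = 55, y = 0, z = 76 mm in the lamp box's frame; turns with the lid
- lid_handle (a point): middle of the black round handle bar on the lid: 12 mm thick, along the lamp box's y, 62 mm free between its posts; with the lid shut it is 115 mm in front of the hinge axis and 34 mm above it (30 above the lid's top face). Can be pinched from above, fingers in front and behind; it may turn between them as the lid rises.
- lid_pin (a point): tip of the white 7 mm pin that sticks out of the lid's right edge (100 mm from the hinge axis) and sweeps along the outer edge of the angle scale; x axis along the lid towards the hinge
- clip (a joint): angle of the orange clip on the scale (rad), measured like the lid's: the lid pin is at the middle of the clip when joint lid equals joint clip. 0.4 to 0.8 at the start; stiff, not to be moved
- clip_mark (a point): outer face of the orange clip that marks the wanted lid angle, 85 mm from the hinge axis; clip 17 (radial) x 12.5 (along the arc) x 12 mm; x axis towards the hinge
- ring_left (a point): centre of the left blue printed ring as seen from the robot, on the board's top (z = 6 mm), 125 mm in front of the lamp box's origin (60 mm in front of its front wall). Rings: inner diameter 38, outer 43, pitch 55 mm, in one straight row on a white strip printed on the board
- ring_middle (a point): centre of the middle blue printed ring as seen from the robot, on the board's top (z = 6 mm), 125 mm in front of the lamp box's origin (60 mm in front of its front wall). Rings: inner diameter 38, outer 43, pitch 55 mm, in one straight row on a white strip printed on the board
- ring_right (a point): centre of the right blue printed ring as seen from the robot, on the board's top (z = 6 mm), 125 mm in front of the lamp box's origin (60 mm in front of its front wall). Rings: inner diameter 38, outer 43, pitch 55 mm, in one straight row on a white strip printed on the board
- vial_a: loose screw-cap glass sample vial, black cap, amber contents, 26 mm diameter (glass up to z = 46), 54 mm high, 22 g, upright. Origin: centre of its underside. Starts 25 to 50 mm in front of one of the rings, standing on the grey board (top at z = 6 mm)
- vial_b: loose screw-cap glass sample vial, white cap, clear contents, 26 mm diameter (glass up to z = 46), 54 mm high, 22 g, upright. Origin: centre of its underside. Starts 25 to 50 mm in front of one of the rings, standing on the grey board (top at z = 6 mm)
- vial_c: loose screw-cap glass sample vial, red cap, cream contents, 26 mm diameter (glass up to z = 46), 54 mm high, 22 g, upright. Origin: centre of its underside. Starts 25 to 50 mm in front of one of the rings, standing on the grey board (top at z = 6 mm)
- petri_dish: bystander: clear petri dish, 58 diameter x 15 mm, origin centre of underside
- usb_stick: bystander: green memory stick, 18x52x9 mm, origin centre of underside
- ptfe_tape: bystander: white thread-tape reel, 51 diameter x 14 mm, origin centre of underside
Not all that is in view belongs to the job. Leave any turquoise look-alike of the vial_c alone.

How it is judged (in metres and radians):
On the way, in this order (a step that is already met when the one before it is completed fails the run):
1. a vial stands upright, released, in each ring, the lid still shut (horizontal distance between any of vial_a, vial_b, vial_c and ring_left below 0.008 m and horizontal distance between any of vial_a, vial_b, vial_c and ring_middle below 0.008 m and horizontal distance between any of vial_a, vial_b, vial_c and ring_right below 0.008 m and angle between each of vial_a, vial_b, vial_c's own z axis and vertical below 0.1 rad and height (world z) of each of vial_a, vial_b, vial_c below 0.012 m and contact force between the fingers and vial_a below 0.2 N and contact force between the fingers and vial_b below 0.2 N and contact force between the fingers and vial_c below 0.2 N and linear speed of each of vial_a, vial_b, vial_c below 0.02 m/s and value of joint lid below 0.06 rad), for 0.3 s.
2. the gripper holds the lid at the orange clip, the row still in place (horizontal distance between any of vial_a, vial_b, vial_c and ring_left below 0.008 m and horizontal distance between any of vial_a, vial_b, vial_c and ring_middle below 0.008 m and horizontal distance between any of vial_a, vial_b, vial_c and ring_right below 0.008 m and angle between each of vial_a, vial_b, vial_c's own z axis and vertical below 0.1 rad and height (world z) of each of vial_a, vial_b, vial_c below 0.012 m and angle between the x axis of lid_pin and the x axis of clip_mark, either way round below 0.075 rad and value of joint lid above 0.2 rad and velocity of joint lid between -0.08 and 0.08 rad/s and contact force between the fingers and lid above 1.5 N and contact force between each of vial_a, vial_b, vial_c, petri_dish, usb_stick, ptfe_tape and lid below 0.3 N), for 0.5 s.
At the end, for the whole second after the job is handed in: A released vial stands upright, at rest, within 8 mm of each ring centre; fingers bear on the lid with over 1.5 N, nothing loose touches it, and it stands still (under 0.08 rad/s) within 0.075 rad of the orange clip (all of step 2 and contact force between the fingers and vial_a below 0.2 N and contact force between the fingers and vial_b below 0.2 N and contact force between the fingers and vial_c below 0.2 N and linear speed of each of vial_a, vial_b, vial_c below 0.02 m/s); the arm keeps its last pose, push and grip.
It fails at once if a vial is knocked over (angle between any of vial_a, vial_b, vial_c's own z axis and vertical above 0.6 rad).
It fails at once if the orange clip is shifted (more than 6 mm) (distance of clip_mark from where it was at the start of the episode above 0.006 m).
It fails at once if the dish, memory stick or tape reel is disturbed (moved more than 15 mm) (distance of any of petri_dish, usb_stick, ptfe_tape from where it was at the start of the episode above 0.015 m).
It also fails if it takes over 59 s, if anything falls off the work surface, if the arm or the gripper's body presses on something with over 40 N, if the wrist force passes 120 N, or if a joint passes its speed limit or range.

## Robot

A 6-joint arm with a two-finger parallel gripper is mounted at the origin on a cart in front of the work surface, level with it; the furniture and walls round the work are solid. World frame = base frame: x ahead of the robot, y to its left, z up, the work surface at z = 0. Lengths are in mm, angles in rad, forces in N, time in s.
With the tool pointing down it reaches from about 300 to 775 mm from the base axis. Payload 14.6 kg.
Tool frame: the origin (TCP) lies between the finger pads; the fingertips stand manip.tip_reach ahead of it and the grasp point (between the pads) lies 5 mm behind it (manip.tip_reach is the distance from the TCP to the fingertips, in mm); z points along the fingers, y is the line along which they close (so a half turn about z gives the same grasp; the last joint's range is limited). The gripper opens to 94 mm and grips with 3 to 60 N. Pads are 16 mm wide; open, the fingers measure 119 mm over their backs; the gripper's body (75 mm by 177 mm) begins 78 mm behind the grasp point.
Start: joints at [-0.067, 0.3, 1.521, -0, 1.321, -0.067], TCP at [549.99, -0.002, 179.546] pointing down, gripper open.
Joint ranges: [-3.03, 3.03], [-0.79, 2.21], [0.23, 2.52], [-1.04, 4.18], [0, 3.07], [-2.55, 2.55]. Speed limits (rad/s): [2.22, 2.22, 2.57, 3.14, 3.14, 3.14].

## Interface

Orientations are given as [roll, pitch, yaw] about the fixed x, y, z axes, in that order (R = Rz(yaw) Ry(pitch) Rx(roll)).
In Python, from cell import manip gives the robot as it stands. The module is installed in compiled form; this text tells all that it offers.
- The arm moves only by the shell command python3 -m creep 'ROWS' [FORCE]. ROWS is JSON, a list of rows, each a list of 3 entries, a list of its own where there are three numbers: the opening, from -1 (shut) to 1 (fully open), then the shift along the tool's x, y, z in cm, then the turn about the tool's z in units of 5 degrees (1.0 is 5 degrees). In form: [[grip, [tx, ty, tz], roll], ...]. A call has 1 to 12 rows; each row is the pose to reach, as a shift and turn from the pose commanded when the call began, along the tool's axes at that moment; what a row does not reach only later rows make up. A row lasts 1/10 s, in which the tool goes at most 50 mm and 8.59 degrees, less where a joint would pass 70% of its speed; a pose out of reach is approached as far as the arm can. A call with a gripper value outside its range is refused whole. The fingers move at their own pace and stop on an object; FORCE is the grip in N (left out, the last holds). Time passes only in rows, so rows that repeat a pose let the fingers close. It gives the time, the measured TCP pose, the force, the opening and the grip force at its end, in the units of the state.
- manip.read_state(): the state, without advancing time (a new reading comes with each control period).
- manip.camera(name): name is "scene" or "side" or "wrist"; returns the picture (420x560x3 uint8, red, green, blue); there is no depth.
- manip.camera_params(name): a dict with "fovy" (degrees; the focal length in pixels is half the picture's height over the tangent of half this angle, whatever the lens; pixels are square), "cx", "cy" (the principal point, pixels), "origin" and "attitude" of the camera in the world. Camera axes: x right, y down, z forward; pixel columns grow to the right and rows downward; lengths in mm; the calibration is good to about 2 mm. A picture is of the moment at which its call begins: read the wrist's pose just before it. camera_params takes no time and is no camera call; for the wrist camera it gives the pose at the moment of the call.
- manip.sign_off(): hands the job in; it is judged then, once.
The state is a dict: "clock": time; "joints": joint angles; "qd": joint speeds; "effort": joint torques, N m; "eef_pos": TCP position; "eef_rot": TCP orientation; "wrist_force": force on the tool from outside, world axes, zero at the start; "moment": the same for the moment, N m; "finger_gap": finger opening in mm; "finger_force": force on a finger pad.
Only numpy, scipy, OpenCV 4.12 (cv2) and the standard library are available. Lean on these libraries where they do the work, as an engineer would, in place of code of your own. Each camera call takes 0.05 s, during which the arm holds its last target. There are 200 camera calls.

## Working session

There is one attempt and no reset: what is moved stays moved. The work goes in short steps, Python scripts to look and compute and a shell command to move; the robot and the scene stay as the last step left them, time stands still between calls to the robot, and variables do not carry over. Pictures are saved under pics/ and viewed, at most 10 in all, crops included, and the job is handed in when it is done.

```bash
mkdir -p pics; python3 - <<'E'
from cell import manip
import cv2
print(manip.tip_reach, manip.read_state())
for n in ["scene","side","wrist"]:
    print(n,manip.camera_params(n)); im=manip.camera(n); cv2.imwrite(f"pics/{n}0.png",im[:,:,::-1])
E
```

```text
14.0 {'clock': 0.0, 'joints': array([-6.65989399e-02,  3.00462439e-01,  1.52159939e+00, -1.46599111e-06,
        1.32069364e+00, -6.65909513e-02]), 'qd': array([-1.71037552e-05, -1.04876060e-03, -4.66070750e-04, -1.66564848e-03,
        1.00407288e-03, -1.03960630e-03]), 'effort': array([-1.53750298e-03, -5.31805658e+01, -3.52735734e+01,  7.07558286e-02,
        2.43994006e-02, -4.79655944e-05]), 'eef_pos': array([5.49700909e+02, 1.71761513e-02, 1.78983356e+02]), 'eef_rot': array([-3.14043232e+00, -7.59587631e-05,  1.57078866e+00]), 'wrist_force': array([-0.1808493 ,  0.75782379,  0.22237322]), 'moment': array([0.00807557, 0.04581337, 0.02133518]), 'finger_force': 0.0, 'finger_gap': 94.10432057741328}
scene {'fovy': 50.35886907364637, 'cx': 272.9914035298912, 'cy': 206.11710770149568, 'origin': array([ 200.56558326, -587.97639507,  477.9026421 ]), 'attitude': array([-1.98804591,  0.01463559, -0.45124544])}
side {'fovy': 54.580521035463235, 'cx': 282.45777621432075, 'cy': 213.3239318505925, 'origin': array([ 484.64898363, -587.79462152,  626.98061765]), 'attitude': array([-2.18497971, -0.00643335, -0.11026695])}
wrist {'fovy': 63.222786321390075, 'cx': 281.8155860649971, 'cy': 207.60205494977328, 'origin': array([549.51085706,  80.11874882, 384.21792259]), 'attitude': array([2.86992614e+00, 1.40640894e-03, 1.69523938e-04])}
```

View pics/scene0.png

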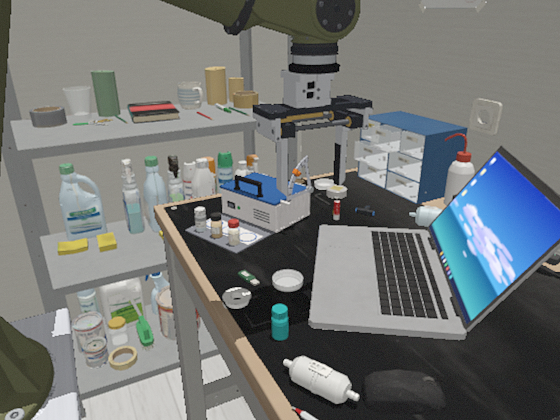

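View pics/side0.png

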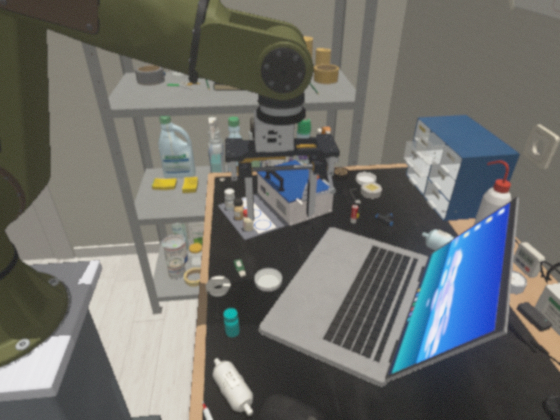

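View pics/wrist0.png

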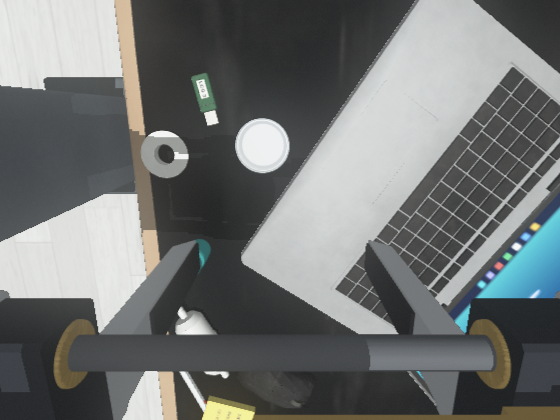

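```bash
cat > h.py <<'E'
import numpy as np
from scipy.spatial.transform import Rotation as R
def cam(n,p=None):
    from cell import manip
    p=p or manip.camera_params(n); f=210/np.tan(np.radians(p['fovy']/2))
    return dict(f=f,c=np.array([p['cx'],p['cy']]),o=np.array(p['origin']),R=R.from_euler('xyz',p['attitude']).as_matrix())
def back(c,uv,z):
    d=c['R']@np.array([*((np.array(uv)-c['c'])/c['f']),1]); return c['o']+d*(z-c['o'][2])/d[2]
def proj(c,X):
    q=(np.atleast_2d(X)-c['o'])@c['R']; return q[:,:2]/q[:,2:]*c['f']+c['c']
E
python3 - <<'E'
from h import *
c=cam('scene')
for n,uv,z in [('hndl',(248,185),110),('vialA cap?',(216,219),60),('w',(200,211),60),('r',(234,224),60),('teal',(280,310),55),('boardleft',(187,233),6),('boardR',(245,252),6),('boxlowR',(275,228),0)]: print(n,back(c,uv,z).round())
E
```

```text
hndl [559. 295. 110.]
vialA cap? [466. 259.  60.]
w [448. 316.  60.]
r [492. 217.  60.]
teal [449. -85.  55.]
boardleft [416. 328.   6.]
boardR [501. 185.   6.]
boxlowR [613. 268.  -0.]
```

```bash
python3 -m creep '[[1,[0,0,-3],0],[1,[4,0,-6],0],[1,[8,0,-6],-1],[1,[12,0,-6],-2],[1,[16,0,-6],-3],[1,[20,0,-6],-4],[1,[22,0,-6],-4.7],[1,[22,0,-6],-4.7],[1,[22,0,-6],-4.7],[1,[22,0,-6],-4.7]]'
python3 - <<'E'
from h import *
from cell import manip
import cv2,pickle
s=manip.read_state(); print(s['eef_pos'],s['eef_rot'],s['joints'])
p=manip.camera_params('wrist'); im=manip.camera('wrist'); pickle.dump(p,open('w1.pkl','wb'))
cv2.imwrite('pics/w1.png',cv2.resize(im[:,:,::-1],None,fx=1.42,fy=1.42))
cv2.imwrite('pics/w1raw.png',im[:,:,::-1])
E
```

```text
clock: 1.15
eef_pos: [550.1, 219.0, 239.5]
eef_rot: [-3.141, 0.0, 1.979]
wrist_force: [-0.1, 0.4, 1.0]
finger_gap: 94.0
finger_force: 0.0
[550.10344189 218.99749977 239.48303013] [-3.14132881e+00  1.19826561e-04  1.97892559e+00] [ 3.17087275e-01  3.59571532e-01  1.30416281e+00 -1.43936196e-04
  1.47811017e+00 -9.10286361e-02]
```

View pics/w1.png

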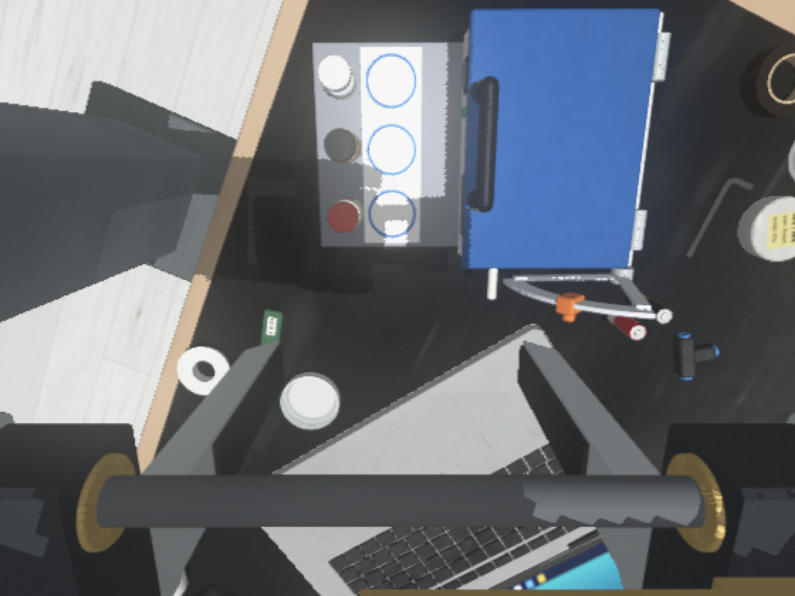

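```bash
python3 - <<'E'
from h import *
import cv2,pickle
im=cv2.imread('pics/w1raw.png'); c=cam('w',pickle.load(open('w1.pkl','rb')))
a=im.astype(int); m=((a[:,:,0]-a[:,:,2]>50)).astype(np.uint8); m[:,:250]=0; m[:,298:]=0; m[175:]=0
n,l,st,ce=cv2.connectedComponentsWithStats(m); pts=[]
for q in [(275,57),(275,105),(275,150)]:
    yy,xx=np.nonzero(m); k=(np.hypot(xx-q[0],yy-q[1])<24)&(np.hypot(xx-q[0],yy-q[1])>10)
    e=cv2.fitEllipse(np.stack([xx[k],yy[k]],1).astype(np.float32)); P=back(c,e[0],6); pts.append(P); print(k.sum(),e,P.round(1))
pts=np.array(pts); print(np.diff(pts,axis=0).round(1)); d=pts[0]-pts[2]; print('yaw',np.arctan2(-d[0],d[1]))
for n,uv in dict(white=(335,73),black=(341,145),red=(344,215)).items(): print(n,back(c,np.array(uv)/1.42,60).round(1))
cr=cv2.resize(im[20:190,210:380],None,fx=3.5,fy=3.5,interpolation=cv2.INTER_CUBIC); cv2.imwrite('pics/crop1.png',cr)
E
```

```text
177 ((274.9617614746094, 56.50093078613281), (34.21425247192383, 36.85274887084961), 179.05357360839844) [485.6 348.3   6. ]
154 ((275.3175354003906, 104.97787475585938), (33.05683517456055, 34.451560974121094), 177.25221252441406) [507.6 297.7   6. ]
133 ((275.7022705078125, 150.08055114746094), (31.66937828063965, 32.11771011352539), 170.1969757080078) [529.7 247.3   6. ]
[[ 22.  -50.6   0. ]
 [ 22.1 -50.5   0. ]]
yaw 0.41145372070362307
white [450.5 329.9  60. ]
black [473.  284.8  60. ]
red [494.5 236.6  60. ]
```

View pics/crop1.png

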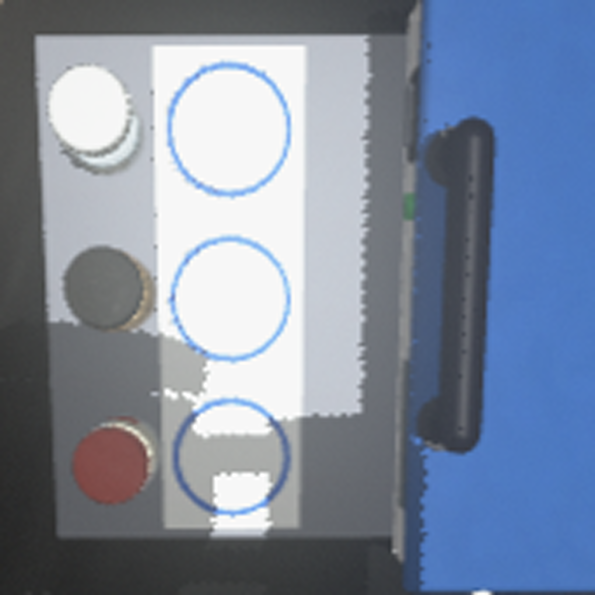

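```bash
cat > calc.py <<'E'
from h import *
from cell import manip
import pickle
c=cam('w',pickle.load(open('w1.pkl','rb')))
s=manip.read_state(); p=s['eef_pos']; Rt=R.from_euler('xyz',s['eef_rot']).as_matrix()
T={n:back(c,(210+u/3.5,20+v/3.5),60) for n,(u,v) in dict(white=(90,109),black=(104,287),red=(110,462)).items()}
T|=dict(rL=np.array([485.6,348.3,6]),rM=np.array([507.6,297.7,6]),rR=np.array([529.7,247.3,6]))
T['handle']=np.array([567.2,323.7,110])
print(p,s['eef_rot'])
for n,X in T.items(): print(n,X.round(1),'tool cm',((X-p)@Rt/10).round(2))
E
python3 calc.py
```

```text
[550.16151005 218.96101293 239.62525995] [3.14156472e+00 9.38675804e-05 1.97885278e+00]
white [450.3 330.   60. ] tool cm [14.16 -4.76 17.96]
black [472.6 284.7  60. ] tool cm [ 9.12 -4.51 17.96]
red [493.9 235.7  60. ] tool cm [ 3.77 -4.5  17.96]
rL [485.6 348.3   6. ] tool cm [14.44 -0.79 23.36]
rM [507.6 297.7   6. ] tool cm [ 8.92 -0.78 23.36]
rR [529.7 247.3   6. ] tool cm [ 3.42 -0.75 23.36]
handle [567.2 323.7 110. ] tool cm [ 8.94  5.72 12.96]
```

```bash
python3 -m creep '[[0.1,[2,-2,4],0],[0.1,[3.77,-4.5,8],0],[0.1,[3.77,-4.5,12],0],[0.1,[3.77,-4.5,12],0],[0.1,[3.77,-4.5,15],0],[0.1,[3.77,-4.5,18],0],[0.1,[3.77,-4.5,19.6],0],[0.1,[3.77,-4.5,19.6],0],[0.1,[3.77,-4.5,19.6],0]]' 8 && python3 -m creep '[[-0.2,[0,0,0],0],[-0.5,[0,0,0],0],[-0.7,[0,0,0],0],[-0.7,[0,0,0],0],[-0.7,[0,0,0],0],[-0.7,[0,0,0],0],[-0.7,[0,0,0],0]]' 8; python3 calc.py | egrep '^\[|rR'
```

```text
clock: 2.1
eef_pos: [495.0, 236.6, 45.5]
eef_rot: [3.14, 0.0, 1.98]
wrist_force: [0.7, 0.5, -0.6]
finger_gap: 51.8
finger_force: 0.0
clock: 2.8
eef_pos: [493.7, 236.7, 43.5]
eef_rot: [-3.142, 0.0, 1.981]
wrist_force: [0.4, -0.2, 0.4]
finger_gap: 14.1
finger_force: 0.0
[493.6584798  236.651678    43.52338859] [-3.14150478e+00  5.29715265e-06  1.98103027e+00]
rR [529.7 247.3   6. ] tool cm [-0.46  3.73  3.75]
```

```bash
python3 - <<'E'
from cell import manip
import cv2,numpy as np
a=manip.camera('scene')[170:280,160:300,::-1]; b=manip.camera('side')[160:260,200:340,::-1]; w=manip.camera('wrist')[:,:,::-1]
a=cv2.resize(a,(400,300),interpolation=cv2.INTER_CUBIC); b=cv2.resize(b,(400,300),interpolation=cv2.INTER_CUBIC)
w=cv2.resize(w,(400,300))
cv2.imwrite('pics/m1.png',np.vstack([np.hstack([a,b]),np.hstack([w,w*0])]))
print(manip.read_state()['finger_gap'])
E
```

```text
14.258104235027735
```

View pics/m1.png

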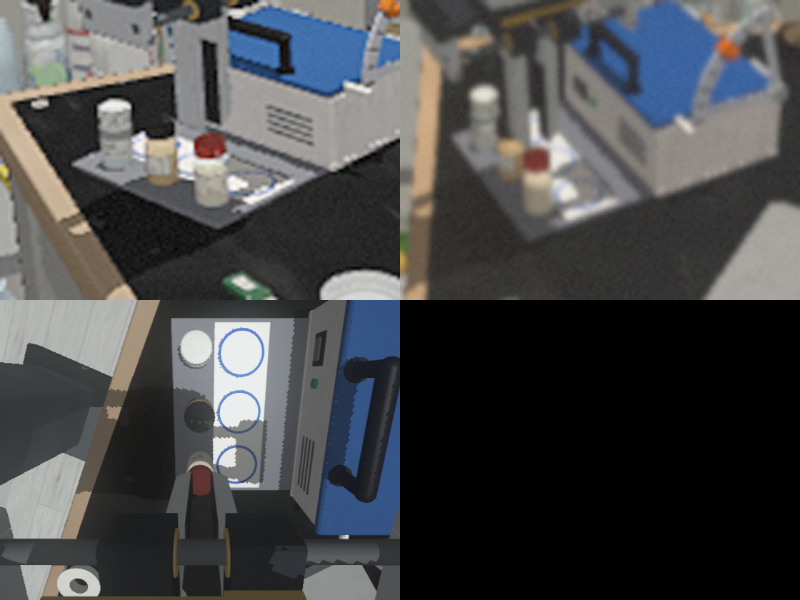

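```bash
python3 - <<'E'
from h import *
from cell import manip
s=manip.read_state(); p=s['eef_pos']; print(p)
for n in ['scene','side','wrist']:
    c=cam(n); print(n,proj(c,[p-[0,0,14],p,[529.7,247.3,6],[485.6,348.3,6],[493.9,235.7,60],[493.9,235.7,6]]).round(0).tolist())
c=cam('scene'); print(back(c,(160+212*.35,170+203*110/300),6),back(c,(160+210*.35,170+140*110/300),60))
c=cam('side'); print(back(c,(200+537*.35-140,160+212/3),6),back(c,(200+137*.35,160+152/3),60))
c=cam('wrist'); print('rings from wrist now',[back(c,np.array(q)*1.4,6).round(1) for q in [(241,352-300),(239,411-300),(237,464-300)]])
E
```

```text
[493.66638498 236.63783672  43.52362514]
scene [[232.0, 233.0], [232.0, 227.0], [246.0, 237.0], [213.0, 223.0], [232.0, 221.0], [233.0, 243.0]]
side [[248.0, 219.0], [248.0, 215.0], [262.0, 224.0], [244.0, 203.0], [248.0, 210.0], [249.0, 227.0]]
wrist [[281.0, 235.0], [281.0, 242.0], [331.0, 230.0], [337.0, 73.0], [281.0, 254.0], [281.0, 225.0]]
[493.09627735 226.37586424   6.        ] [495.80684981 230.07105938  60.        ]
[491.63073996 221.13951781   6.        ] [494.30822945 230.64175421  60.        ]
rings from wrist now [array([485.7, 348.4,   6. ]), array([507.9, 298.4,   6. ]), array([530.2, 247.5,   6. ])]
```

```bash
python3 -m creep '[[-0.4,[0,0,0],0],[0.1,[0,0,0],0],[0.1,[0,0,0],0],[0.1,[0,0,-3],0],[0.1,[0,0,-7],0],[0.1,[-3,0,-12],0],[0.1,[-3,4,-17],0],[0.1,[-3.8,4.5,-19.6],0],[0.1,[-3.8,4.5,-19.6],0],[0.1,[-3.8,4.5,-19.6],0],[0.1,[-3.8,4.5,-19.6],0]]'
python3 - <<'E'
from h import *
from cell import manip
import cv2,pickle
print(manip.read_state()['eef_pos'])
p=manip.camera_params('wrist'); im=manip.camera('wrist'); pickle.dump(p,open('w2.pkl','wb'));im=np.ascontiguousarray(im[:,:,::-1])
cv2.imwrite('pics/w2raw.png',im)
cr=cv2.resize(im[20:190,210:380],None,fx=2.3,fy=2.3,interpolation=cv2.INTER_CUBIC)
b=cv2.resize(manip.camera('scene')[190:265,175:275,::-1],(400,300),interpolation=cv2.INTER_CUBIC)
o=np.zeros((391,791,3),np.uint8);o[:,:391]=cr;o[:300,391:]=b
cv2.imwrite('pics/crop2.png',o)
E
```

```text
clock: 4.05
eef_pos: [549.4, 219.6, 238.2]
eef_rot: [-3.139, -0.0, 1.981]
wrist_force: [-0.4, -0.1, -0.1]
finger_gap: 51.8
finger_force: 0.0
[549.39771101 219.62891573 238.18059595]
```

View pics/crop2.png

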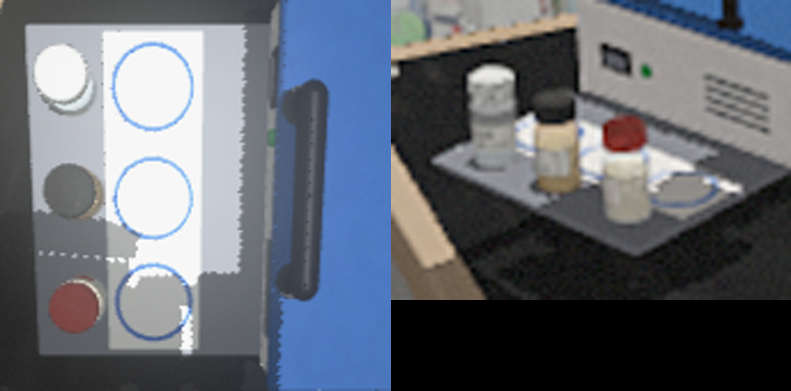

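```bash
python3 - <<'E'
from h import *
import cv2
for n in ['scene','side']:
    c=cam(n)
    for z in (165,200,215): print(n,z,proj(c,[[550+sx*47,y,z] for sx in (-1,-1.25,1,1.25) for y in (-8,)]).round(0).tolist())
a=cv2.imread('pics/scene0.png')[90:230,220:400]; b=cv2.imread('pics/side0.png')[120:260,200:380]
o=np.vstack([cv2.resize(x,None,fx=2.1,fy=2.1,interpolation=cv2.INTER_CUBIC) for x in (a,b)]); 
s=o.shape[0]//2; cv2.imwrite('pics/tips.png',np.hstack([o[:s],o[s:]]))
E
```

```text
scene 165 [[288.0, 219.0], [281.0, 220.0], [337.0, 208.0], [342.0, 207.0]]
scene 200 [[288.0, 199.0], [281.0, 200.0], [337.0, 189.0], [343.0, 188.0]]
scene 215 [[288.0, 190.0], [281.0, 192.0], [338.0, 180.0], [344.0, 179.0]]
side 165 [[256.0, 238.0], [249.0, 238.0], [307.0, 234.0], [313.0, 234.0]]
side 200 [[255.0, 222.0], [248.0, 222.0], [308.0, 219.0], [314.0, 219.0]]
side 215 [[255.0, 215.0], [248.0, 216.0], [308.0, 212.0], [315.0, 212.0]]
```

View pics/tips.png

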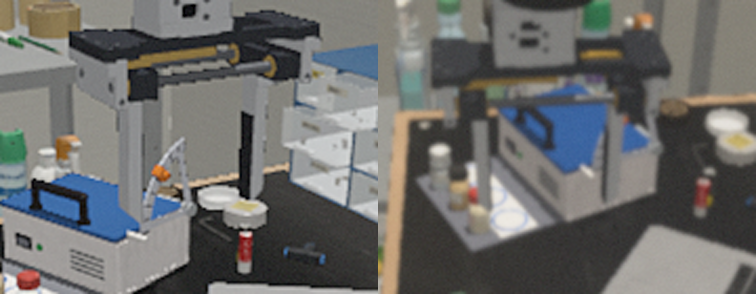

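```bash
python3 -m creep '[[0.1,[2,-2,5],0],[0.1,[3.8,-4.5,10],0],[0.1,[3.8,-4.5,14],0],[0.1,[3.8,-4.5,14],0],[0.1,[3.8,-4.5,17],0],[0.1,[3.8,-4.5,20],0],[0.1,[3.8,-4.5,22],0],[0.1,[3.8,-4.5,23.9],0],[0.1,[3.8,-4.5,23.9],0],[0.1,[3.8,-4.5,23.9],0],[0.1,[3.8,-4.5,23.9],0]]' 8 && python3 -m creep '[[-0.1,[0,0,0],0],[-0.3,[0,0,0],0],[-0.7,[0,0,0],0],[-0.7,[0,0,0],0],[-0.7,[0,0,0],0],[-0.7,[0,0,0],0]]' 8; python3 calc.py | egrep '^\[|rR'
```

```text
clock: 5.25
eef_pos: [494.8, 237.0, 2.3]
eef_rot: [3.139, 0.0, 1.981]
wrist_force: [0.1, 0.0, 0.2]
finger_gap: 51.9
finger_force: 0.0
clock: 5.85
eef_pos: [493.8, 236.7, 0.7]
eef_rot: [3.141, -0.0, 1.981]
wrist_force: [-1.6, 0.4, 3.0]
finger_gap: 25.6
finger_force: 8.0
[493.76845898 236.68398319   0.71001099] [ 3.14138266e+00 -3.46898631e-05  1.98094039e+00]
rR [529.7 247.3   6. ] tool cm [-0.46  3.72 -0.53]
```

```bash
python3 -m creep '[[-0.7,[0,0,-0.8],0],[-0.7,[-0.1,1,-0.8],0],[-0.7,[-0.2,2,-0.8],0],[-0.7,[-0.3,3,-0.8],0],[-0.7,[-0.36,3.73,-0.8],0],[-0.7,[-0.36,3.73,-0.8],0],[-0.7,[-0.36,3.73,-0.4],0],[-0.7,[-0.36,3.73,0],0],[-0.7,[-0.36,3.73,0.05],0],[-0.7,[-0.36,3.73,0.05],0],[-0.7,[-0.36,3.73,0.05],0]]' 8 && python3 calc.py | egrep '^\[|rR' && python3 -m creep '[[-0.3,[0,0,0],0],[-0.1,[0,0,0],0],[0.1,[0,0,0],0],[0.1,[0,0,0],0],[0.1,[0,0,-2],0],[0.1,[0,0,-6],0],[0.1,[0,0,-8],0],[0.1,[2,-1,-8],0],[0.1,[5,-3,-8],0],[0.1,[5.5,-3.8,-8],0],[0.1,[5.5,-3.8,-8],0],[0.1,[5.5,-3.8,-8],0]]' ; python3 calc.py
```

```text
clock: 6.95
eef_pos: [529.1, 248.1, -0.1]
eef_rot: [-3.141, -0.0, 1.981]
wrist_force: [-0.3, -0.3, 0.6]
finger_gap: 25.6
finger_force: 8.0
[ 5.29105378e+02  2.48121865e+02 -1.29807094e-01] [-3.14134746e+00 -1.58645990e-05  1.98098050e+00]
rR [529.7 247.3   6. ] tool cm [-0.1   0.02 -0.61]
clock: 8.15
eef_pos: [473.2, 283.2, 80.2]
eef_rot: [3.141, 0.0, 1.981]
wrist_force: [0.5, -1.1, -0.7]
finger_gap: 51.4
finger_force: 0.0
[473.21131105 283.21644685  80.22786852] [3.14107602e+00 1.41842584e-04 1.98093271e+00]
white [450.3 330.   60. ] tool cm [ 5.21 -0.24  2.02]
black [472.6 284.7  60. ] tool cm [ 0.16 -0.    2.02]
red [493.9 235.7  60. ] tool cm [-5.19  0.    2.02]
rL [485.6 348.3   6. ] tool cm [5.48 3.73 7.42]
rM [507.6 297.7   6. ] tool cm [-0.04  3.73  7.42]
rR [529.7 247.3   6. ] tool cm [-5.55  3.74  7.43]
handle [567.2 323.7 110. ] tool cm [-0.04 10.24 -2.97]
```

```bash
python3 -m creep '[[0.1,[0.16,0,1],0],[0.1,[0.16,0,4],0],[0.1,[0.16,0,6.5],0],[0.1,[0.16,0,8],0],[0.1,[0.16,0,8],0],[0.1,[0.16,0,8],0],[-0.1,[0.16,0,8],0],[-0.3,[0.16,0,8],0],[-0.7,[0.16,0,8],0],[-0.7,[0.16,0,8],0],[-0.7,[0.16,0,8],0]]' 8 && python3 -m creep '[[-0.7,[0,0,-0.8],0],[-0.7,[-0.1,1,-0.8],0],[-0.7,[-0.2,2,-0.8],0],[-0.7,[-0.2,3,-0.8],0],[-0.7,[-0.2,3.73,-0.8],0],[-0.7,[-0.2,3.73,-0.8],0],[-0.7,[-0.2,3.73,-0.4],0],[-0.7,[-0.2,3.73,0],0],[-0.7,[-0.2,3.73,0],0],[-0.7,[-0.2,3.73,0],0]]' && python3 -m creep '[[-0.3,[0,0,0],0],[-0.1,[0,0,0],0],[0.1,[0,0,0],0],[0.1,[0,0,0],0],[0.1,[0,0,-2],0],[0.1,[0,0,-6],0],[0.1,[0,0,-8],0],[0.1,[2,-1,-8],0],[0.1,[4.5,-3,-8],0],[0.1,[5.3,-3.9,-8],0],[0.1,[5.3,-3.9,-8],0],[0.1,[5.3,-3.9,-8],0]]' ; python3 calc.py | egrep '^\[|white|rL'
```

```text
clock: 9.25
eef_pos: [472.1, 285.1, 0.5]
eef_rot: [3.141, -0.0, 1.981]
wrist_force: [-0.5, 0.0, 3.8]
finger_gap: 25.7
finger_force: 8.0
clock: 10.25
eef_pos: [506.6, 297.9, -0.2]
eef_rot: [-3.141, 0.0, 1.981]
wrist_force: [-0.7, 0.5, -0.0]
finger_gap: 25.5
finger_force: 8.0
clock: 11.45
eef_pos: [450.7, 330.8, 80.2]
eef_rot: [3.141, 0.0, 1.981]
wrist_force: [-0.3, -1.1, -1.1]
finger_gap: 51.6
finger_force: 0.0
[450.65516154 330.82917307  80.19339942] [3.14115462e+00 8.09906379e-05 1.98107046e+00]
white [450.3 330.   60. ] tool cm [-0.06 -0.07  2.02]
rL [485.6 348.3   6. ] tool cm [0.21 3.9  7.42]
```

Then the white vial; afterwards rise to the look pose.

```bash
python3 -m creep '[[0.1,[-0.06,-0.07,1],0],[0.1,[-0.06,-0.07,4],0],[0.1,[-0.06,-0.07,6.5],0],[0.1,[-0.06,-0.07,8],0],[0.1,[-0.06,-0.07,8],0],[0.1,[-0.06,-0.07,8],0],[-0.1,[-0.06,-0.07,8],0],[-0.3,[-0.06,-0.07,8],0],[-0.7,[-0.06,-0.07,8],0],[-0.7,[-0.06,-0.07,8],0],[-0.7,[-0.06,-0.07,8],0]]' 8 && python3 -m creep '[[-0.7,[0,0,-0.8],0],[-0.7,[0.1,1,-0.8],0],[-0.7,[0.2,2,-0.8],0],[-0.7,[0.27,3,-0.8],0],[-0.7,[0.27,3.95,-0.8],0],[-0.7,[0.27,3.95,-0.8],0],[-0.7,[0.27,3.95,-0.4],0],[-0.7,[0.27,3.95,0],0],[-0.7,[0.27,3.95,0],0],[-0.7,[0.27,3.95,0],0]]' && python3 calc.py | egrep '^\[|rL' && python3 -m creep '[[-0.3,[0,0,0],0],[-0.1,[0,0,0],0],[0.1,[0,0,0],0],[0.1,[0,0,0],0],[0.1,[0,0,-2],0],[0.1,[0,0,-6],0],[0.1,[-2,0,-11],0],[0.1,[-6,0,-15],0],[0.1,[-10,0,-19],0],[0.1,[-13,0,-24],0],[0.1,[-13,0,-24],0],[0.1,[-13,0,-24],0]]'
python3 - <<'E'
from h import *
from cell import manip
import cv2,pickle
print(manip.read_state()['eef_pos'])
p=manip.camera_params('wrist'); im=manip.camera('wrist'); pickle.dump(p,open('w3.pkl','wb'));im=np.ascontiguousarray(im[:,:,::-1])
cv2.imwrite('pics/w3raw.png',im); c=cam('w',p)
print(proj(c,[[485.6,348.3,6],[507.6,297.7,6],[529.7,247.3,6]]).round(1),proj(c,[[485.6,348.3,60],[507.6,297.7,60],[529.7,247.3,60]]).round(1))
cv2.imwrite('pics/crop3.png',cv2.resize(im[10:240,200:500],None,fx=2.6,fy=2.6,interpolation=cv2.INTER_CUBIC))
E
```

```text
clock: 12.55
eef_pos: [449.8, 330.4, 0.5]
eef_rot: [3.141, -0.0, 1.981]
wrist_force: [-0.3, 0.6, 3.6]
finger_gap: 25.3
finger_force: 8.0
clock: 13.55
eef_pos: [484.5, 348.3, -0.2]
eef_rot: [-3.141, 0.0, 1.981]
wrist_force: [0.0, 0.6, -0.1]
finger_gap: 25.9
finger_force: 8.0
[ 4.84479805e+02  3.48318245e+02 -2.14661281e-01] [-3.14121532e+00  6.78400085e-05  1.98102337e+00]
rL [485.6 348.3   6. ] tool cm [-0.05  0.1  -0.62]
clock: 14.75
eef_pos: [538.1, 228.0, 243.4]
eef_rot: [3.136, 0.001, 1.979]
wrist_force: [0.2, 0.2, 0.5]
finger_gap: 51.3
finger_force: 0.0
[538.14752586 227.99517533 243.39288669]
[[280.1  68.5]
 [280.2 115.8]
 [280.5 159.8]] [[280.1  62.2]
 [280.3 116.3]
 [280.6 166.1]]
```

View pics/crop3.png

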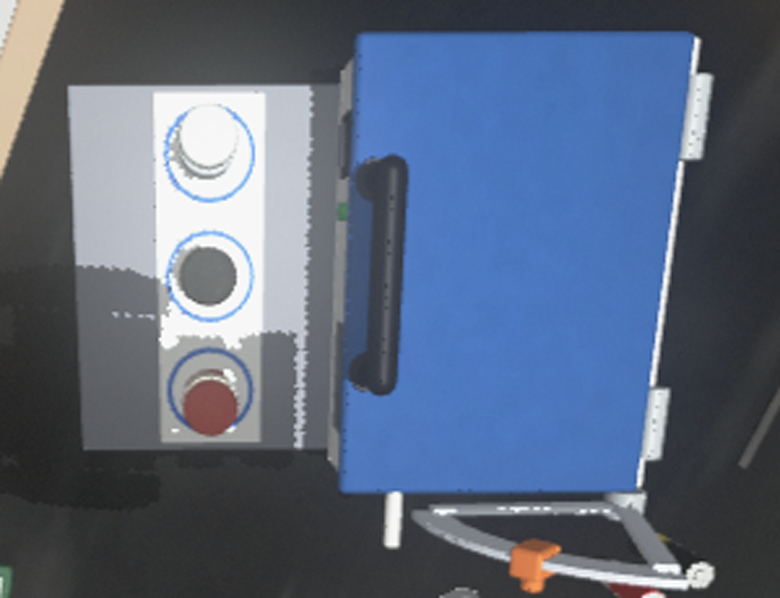

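```bash
cat > clip.py <<'E'
from h import *
from cell import manip
import cv2,pickle
from scipy.optimize import least_squares
yaw=0.4115; Rb=R.from_euler('z',yaw).as_matrix(); O=np.array([507.6,297.7,0])+Rb@[125,0,0]
def blob(im,lo,hi,roi):
    h=cv2.cvtColor(im,cv2.COLOR_BGR2HSV); m=cv2.inRange(h,lo,hi); k=np.zeros_like(m); k[roi]=1; m=m*k
    n,l,s,c=cv2.connectedComponentsWithStats(m); i=1+s[1:,4].argmax(); return c[i],s[i]
if __name__=='__main__':
    W=cam('w',pickle.load(open('w3.pkl','rb'))); obs=[]
    for n,c in [('wrist',W),('scene',cam('scene')),('side',cam('side'))]:
        im=cv2.imread('pics/w3raw.png') if n=='wrist' else np.ascontiguousarray(manip.camera(n)[:,:,::-1])
        u0=proj(c,O+Rb@[-15,-98,120])[0].astype(int); r=slice(u0[1]-35,u0[1]+35),slice(u0[0]-35,u0[0]+35)
        uv,s=blob(im,(5,150,120),(18,255,255),r); print(n,u0,uv,s); obs.append((c,uv))
    def pt(p): return O+Rb@[55-p[1]*np.cos(p[0]),p[2],76+p[1]*np.sin(p[0])]
    f=lambda p:np.r_[np.concatenate([(proj(c,pt(p))[0]-uv)*(1 if i else 1) for i,(c,uv) in enumerate(obs)]),(p[1]-78)/5,(p[2]+98)/4]
    s=least_squares(f,[.6,80,-98]); print(s.x,s.fun.round(2))
    for i in range(3):
        s1=least_squares(lambda p:np.r_[proj(obs[i][0],pt(p))[0]-obs[i][1],(p[1]-78)/5,(p[2]+98)/4],[.6,80,-98]); print(i,s1.x)
    # handle
    print('handle', back(W,(200+388/2.6,10+275/2.6),113), O+Rb@[-60,0,110])
E
python3 clip.py; python3 calc.py | egrep '^\[|handle'
```

```text
wrist [389 217] [403.80628272 227.7591623 ] [396 220  19  18 191]
scene [291 180] [296.11111111 172.02777778] [293 169   8   7  36]
side [309 181] [314.30434783 175.86956522] [312 173   6   6  23]
[   0.78487533   86.0221512  -103.43199003] [ 0.37 -0.23 -0.52  0.72  0.18 -0.03  1.6  -1.36]
0 [   0.75810254   81.78961043 -104.79695577]
1 [  0.84898968  78.17994273 -97.85145101]
2 [  0.7811234   79.43770485 -97.08318578]
handle [567.28188562 324.63419786 113.        ] [567.17392202 323.69899642 110.        ]
[535.99568786 229.56903075 238.66846735] [-3.13975197e+00 -2.87560309e-04  1.98121168e+00]
handle [567.2 323.7 110. ] tool cm [ 7.38  6.64 12.86]
```

```bash
python3 -m creep '[[0.1,[3,3,0],0],[0.1,[6,5.5,2],0],[0.1,[7.4,6.65,6],0],[0.1,[7.4,6.65,8],0],[0.1,[7.4,6.65,11],0],[0.1,[7.4,6.65,14],0],[0.1,[7.4,6.65,16.5],0],[0.1,[7.4,6.65,17.4],0],[0.1,[7.4,6.65,17.4],0],[0.1,[7.4,6.65,17.4],0],[0.1,[7.4,6.65,17.4],0]]' && python3 -m creep '[[-0.1,[0,0,0],0],[-0.4,[0,0,0],0],[-0.6,[0,0,0],0],[-1,[0,0,0],0],[-1,[0,0,0],0],[-1,[0,0,0],0],[-1,[0,0,0],0],[-1,[0,0,0],0]]' 25; python3 calc.py | egrep '^\[|handle'
python3 -c "
import numpy as np
for t in np.arange(.1,.8,.1).tolist()+[.78]: print(round(t,2),'y',115-(115*np.cos(t)-34*np.sin(t)),'z',-(34*np.cos(t)+115*np.sin(t)-34))"
```

```text
clock: 16.0
eef_pos: [568.5, 324.0, 67.4]
eef_rot: [3.14, -0.0, 1.981]
wrist_force: [0.7, -0.2, 0.9]
finger_gap: 51.7
finger_force: 0.0
clock: 16.8
eef_pos: [567.1, 323.2, 65.9]
eef_rot: [-3.139, 0.0, 1.981]
wrist_force: [-7.3, -3.3, 3.1]
finger_gap: 11.3
finger_force: 25.0
[567.08648396 323.17020363  65.89094465] [-3.13874601e+00  1.23629901e-04  1.98099728e+00]
handle [567.2 323.7 110. ] tool cm [ 0.04  0.02 -4.41]
0.1 y 3.968857159019194 z -11.310984533838123
0.2 y 9.047100795289282 z -22.16923668803426
0.3 y 15.183990777040862 z -32.46626439632466
0.4 y 22.318209328162325 z -42.099183161592904
0.5 y 30.378473695150035 z -50.97174404375602
0.6 y 39.2842483808182 z -58.99529534735814
0.7 y 48.946549828365335 z -66.08966840000708
0.78 y 57.15644338140205 z -71.0481935004646
```

```bash
python3 -m creep '[[-1,[0,0.16,-0.57],0],[-1,[0,0.4,-1.13],0],[-1,[0,0.9,-2.22],0],[-1,[0,1.52,-3.25],0],[-1,[0,2.23,-4.21],0],[-1,[0,3.04,-5.1],0],[-1,[0,3.93,-5.9],0],[-1,[0,4.89,-6.61],0],[-1,[0,5.4,-6.9],0],[-1,[0,5.4,-6.9],0],[-1,[0,5.4,-6.9],0],[-1,[0,5.4,-6.9],0]]' 25
cat > ang.py <<'E'
from clip import *
s=manip.read_state(); print(s['eef_pos'],s['wrist_force'],s['finger_gap'],s['finger_force'])
d=Rb.T@(s['eef_pos']-np.array([567.2,323.7,65.5])); f=115-d[0]; z=34+d[2]
print('theta by TCP',np.arctan2(z,f)-np.arctan2(34,115),np.hypot(f,z))
o=[]
for n in ('scene','side'):
    im=np.ascontiguousarray(manip.camera(n)[:,:,::-1]); c=cam(n); u=proj(c,O+Rb@[-15,-98,130])[0].astype(int)
    cr=im[u[1]-35:u[1]+40,u[0]-45:u[0]+45]; print(n,u-[45,35])
    o.append(cv2.resize(cr,(396,330),interpolation=cv2.INTER_CUBIC))
    for t in (.6,.7,.75,.8,.85,.9): print(t,(proj(c,[O+Rb@[55-r*np.cos(t),-99,76+r*np.sin(t)] for r in (77,100)])-(u-[45,35]))*4.4)
cv2.imwrite('pics/ang.png',np.hstack(o))
E
python3 ang.py
```

```text
clock: 18.0
eef_pos: [617.1, 344.9, 138.8]
eef_rot: [3.141, 0.0, 1.981]
wrist_force: [-18.3, -9.5, 24.0]
finger_gap: 11.6
finger_force: 25.0
[617.09977074 344.92215551 138.81305876] [-18.32276678  -9.50321053  23.97502606] 11.577562613174724 25.004338324069977
theta by TCP 0.7680204352938957 123.32868580356352
scene [246 141]
0.6 [[208.04750198 170.84108929]
 [185.04530366 157.18915699]]
0.7 [[213.65373415 157.27454031]
 [192.48012005 139.26364233]]
0.75 [[216.71768403 150.71363819]
 [196.54704918 130.60395662]]
0.8 [[219.94329243 144.32654833]
 [200.82983035 122.18156474]]
0.85 [[223.32073635 138.13163994]
 [205.31466651 114.02168497]]
0.9 [[226.83972643 132.14655118]
 [209.98710588 106.14842817]]
side [264 143]
0.6 [[212.00770037 169.41312375]
 [184.01313972 157.59393297]]
0.7 [[219.59995549 157.7406482 ]
 [193.9723391  142.16406599]]
0.75 [[223.72628374 152.07652532]
 [199.39805373 134.67481921]]
0.8 [[228.05755771 146.54948556]
 [205.1005621  127.36698705]]
0.85 [[232.58148093 141.17579935]
 [211.06306799 120.26312257]]
0.9 [[237.28508808 135.97126672]
 [217.26779145 113.38511803]]
```

View pics/ang.png

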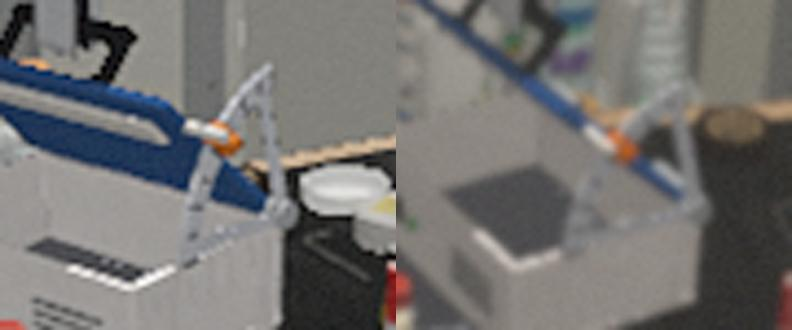

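```bash
python3 -m creep '[[-1,[0,-0.1,-0.15],0],[-1,[0,-0.2,-0.3],0],[-1,[0,-0.2,-0.3],0],[-1,[0,-0.2,-0.3],0],[-1,[0,-0.2,-0.3],0]]' 25
python3 ang.py | head -3; python3 - <<'E'
from clip import *
W=cam('w',pickle.load(open('w3.pkl','rb')))
for q in [(393,548),(394,494)]: print('pin shut box',(Rb.T@(back(W,(200+q[0]/2.6,10+q[1]/2.6),78)-O)).round(1))
for n in ('scene','side'):
    c=cam(n); im=np.ascontiguousarray(np.mean([manip.camera(n)[:,:,::-1] for _ in range(6)],axis=0).astype(np.uint8))
    P=lambda t,r,y:proj(c,O+Rb@[55-r*np.cos(t),y,76+r*np.sin(t)])[0]
    u=P(.78,95,-98).astype(int); x0,y0=u-14; cr=im[y0:y0+28,x0:x0+28]
    h=cv2.cvtColor(cr,cv2.COLOR_BGR2HSV); og=cv2.inRange(h,(3,120,90),(22,255,255)); 
    wt=((h[:,:,1]<60)&(h[:,:,2]>(185 if n=='scene' else 170))).astype(np.uint8)
    print(n,x0,y0)
    for r in range(28): print(''.join('O' if og[r,k] else '#' if wt[r,k] else '.' for k in range(28)))
    for t in (.7,.78,.86): print(t,'pin root/tip',(P(t,100,-90)-[x0,y0]).round(1),(P(t,100,-106)-[x0,y0]).round(1),'clip',(P(t,76.5,-98)-[x0,y0]).round(1))
E
```

```text
clock: 18.6
eef_pos: [615.4, 344.1, 138.1]
eef_rot: [-3.14, 0.0, 1.981]
wrist_force: [-5.4, -3.0, 0.7]
finger_gap: 11.3
finger_force: 25.0
[615.37929619 344.14597952 138.09803249] [-5.4155504  -3.03247985  0.6929755 ] 11.291993666678485 24.99965876340866
theta by TCP 0.751889133852085 123.65268179896216
scene [246 141]
pin shut box [ -44.7 -115.3   78. ]
pin shut box [-45.5 -90.8  78. ]
scene 277 156
............................
............................
...........................#
..........................#.
.........................#..
........................#...
............................
......................#.....
.....................##.....
.....................#......
....................#.......
...................##.......
.................O.#........
...........###...OOOO.......
...........######..OO.......
..............######.OO.....
..................##.OO.....
.....................OOO....
..................OOOOOO....
..................OOOOO.....
............................
............................
............................
............................

[... 590 characters left out ...]
....
....................#.......
...................#........
..................#.........
................O...........
..........###..OOO..........
...........####OOOO.........
............###.OOOOO.......
.............###.OOOOO......
..............##.OOOOO......
.................OOOO.......
..................OO........
............................
............................
............................
............................
............................
............................
............................
0.7 pin root/tip [ 9.1 14.7] [12.7 17.6] clip [16.8 19.7]
0.78 pin root/tip [11. 12.] [14.7 14.9] clip [18.3 17.7]
0.86 pin root/tip [13.2  9.4] [16.9 12.3] clip [19.9 15.8]
```

```bash
python3 - <<'E'
from clip import *
W=cam('w',pickle.load(open('w3.pkl','rb'))); S=cam('scene'); D=cam('side')
P=lambda c,t,r,y:proj(c,O+Rb@[55-r*np.cos(t),y,76+r*np.sin(t)])[0]
for y in (-100,-104):
  for n,c,uv in [('w',W,(403.8,227.76)),('scene',S,(296.1,172.03)),('side',D,(314.3,175.87))]:
    s=least_squares(lambda p:P(c,p[0],85,y)-uv,[.7]); print('clip',y,n,s.x.round(3),s.fun.round(2))
# pin pixels: fit theta to white pixel cloud (perp distance to pin centreline)
for n,c,px in [('scene',S,[(288,169),(289,169),(290,169.5),(291,170),(292,170),(293,170.5),(295.5,171.5)]),('side',D,[(308,173.5),(309,174.5),(310,175.5),(311,176.5)])]:
    def f(p):
        a,b=P(c,p[0],100,-90),P(c,p[0],100,-115); d=(b-a)/np.hypot(*(b-a)); q=np.array(px)-a; return q[:,0]*d[1]-q[:,1]*d[0]
    s=least_squares(f,[.7]); print('pin',n,s.x.round(3),s.fun.round(1))
E
```

```text
clip -100 w [0.781] [ 0.9  -3.91]
clip -100 scene [0.82] [-0.92 -0.5 ]
clip -100 side [0.781] [-0.45 -0.36]
clip -104 w [0.775] [ 0.03 -0.11]
clip -104 scene [0.811] [0.31 0.17]
clip -104 side [0.781] [0.46 0.37]
pin scene [0.771] [ 0.1  0.3  0.1 -0.1  0.1 -0.1 -0.4]
pin side [0.727] [ 0.2  0.1 -0.1 -0.2]
```

```bash
python3 -m creep '[[-1,[0,0.1,-0.06],0],[-1,[0,0.2,-0.12],0],[-1,[0,0.3,-0.18],0],[-1,[0,0.42,-0.24],0],[-1,[0,0.42,-0.24],0],[-1,[0,0.42,-0.24],0],[-1,[0,0.42,-0.24],0],[-1,[0,0.42,-0.24],0],[-1,[0,0.42,-0.24],0],[-1,[0,0.42,-0.24],0],[-1,[0,0.42,-0.24],0],[-1,[0,0.42,-0.24],0]]' 25
python3 ang.py | head -2; python3 - <<'E'
from clip import *
P=lambda c,t,r,y:proj(c,O+Rb@[55-r*np.cos(t),y,76+r*np.sin(t)])[0]
for n,v in (('scene',185),('side',170)):
    c=cam(n); im=np.ascontiguousarray(np.mean([manip.camera(n)[:,:,::-1] for _ in range(6)],axis=0).astype(np.uint8))
    u=P(c,.8,100,-100); h=cv2.cvtColor(im,cv2.COLOR_BGR2HSV); yy,xx=np.nonzero((h[:,:,1]<60)&(h[:,:,2]>v))
    a,b=P(c,.8,100,-90),P(c,.8,100,-112); k=(xx>=a[0]-1)&(xx<=b[0]-.5)&(abs(yy-u[1])<6)&(yy>a[1]-2); px=np.stack([xx,yy],1)[k].astype(float)
    def f(p):
        a,b=P(c,p[0],100,-90),P(c,p[0],100,-115); d=(b-a)/np.hypot(*(b-a)); q=px-a; return q[:,0]*d[1]-q[:,1]*d[0]
    s=least_squares(f,[.78],loss='soft_l1'); print('pin',n,s.x.round(3),len(px),s.fun.round(1))
# vial rows check in scene: red cap centroid vs expected
im=np.ascontiguousarray(manip.camera('scene')[:,:,::-1]); c=cam('scene'); e=proj(c,[529.7,247.3,55])[0]
print('red expected',e,blob(im,(0,120,60),(6,255,255),(slice(int(e[1])-15,int(e[1])+15),slice(int(e[0])-15,int(e[0])+15))))
E
```

```text
clock: 20.5
eef_pos: [619.0, 345.7, 140.4]
eef_rot: [-3.139, 0.0, 1.981]
wrist_force: [-7.1, -3.8, 1.7]
finger_gap: 10.9
finger_force: 25.0
[618.97548867 345.71588553 140.37655142] [-7.13907421 -3.82364893  1.67916788] 10.924925435345699 25.000680685043335
theta by TCP 0.7885748325535078 123.7116146874176
pin scene [0.804] 13 [-0.1  0.2  0.4  1.2  1.4 -0.8 -0.6 -0.3 -0.1  0.2  0.4 -0.8 -0.5]
pin side [0.776] 16 [ 0.1  0.8  1.4 -0.6 -0.   0.6 -0.8 -0.2  0.4  1.1 -1.  -0.3  0.3 -1.1
 -0.5  0.1]
red expected [245.08167865 217.26537841] (array([246.375     , 217.65277778]), array([242, 214,  10,   8,  72], dtype=int32))
```

```bash
python3 -c "
from cell import manip
print(manip.sign_off())"
```

```text
the job is handed in; nothing more can be done
None
```

I handed the job in at about 21 s: the three vials stand upright in the rings, within about 1 mm by camera, and the gripper holds the lid at about 0.79 rad, level with the clip (about 0.785 rad) within measurement error. The first pinch on the red vial closed on air, because the fingertips sit about 29 mm behind the reported TCP, not 14 mm ahead; the sign-off returned no verdict.

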